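# Fold the organiser's cover over and tuck it under its lip

### The arm

A 7-joint arm with a two-finger parallel gripper is mounted at the origin on the work surface. World frame = base frame: x ahead of the robot, y to its left, z up, the work surface at z = 0. Lengths are in m, angles in rad, forces in N, time in s.
With the tool pointing down it reaches from about 0.4 to 0.85 m from the base axis. Payload 10.4 kg.
Tool frame: the origin (TCP) lies on the centre line of the jaws, within the pads' length; the fingertips stand 22 mm ahead of it and the grasp point (between the pads) lies 3 mm ahead of it; z points along the fingers, y is the line along which they close (so a half turn about z gives the same grasp; the last joint's range is limited). The gripper opens to 87 mm and grips with 3 to 60 N. Pads are 19 mm wide; open, the fingers measure 117 mm over their backs; the gripper's body (75 mm by 190 mm) begins 51 mm behind the grasp point.
Start: joints at [1.138, 0.332, -0.065, 1.46, 0.022, 1.35, -0.088], TCP at [0.249, -0.573, 0.245] pointing down, gripper open.
Joint ranges: [-2.6, 2.6], [-0.5, 2.12], [-1.47, 1.34], [0.16, 2.42], [-1.27, 4.41], [0.06, 2.06], [-2.6, 2.6]. Speed limits (rad/s): [2.22, 2.22, 2.79, 2.79, 3.14, 3.14, 3.14].

### API

Orientations are given as a unit quaternion [x, y, z, w].
In Python, from bench import r, eyes, workorder gives the robot as it stands (r), with the cameras (eyes) and the job (workorder).
- The arm moves only by the shell command python3 jog.py 'ROWS' [FORCE]. ROWS is a JSON list of rows, 1 to 12 of them, each of 5 numbers: dx, dy, dz in m, then a turn about the tool's z in rad, then the finger opening in m; each row is the pose to reach, as a shift and turn from the pose commanded when the command began, along the tool's axes at that moment; what a row does not reach only later rows make up. A row lasts 1/10 s, in which the tool goes at most 0.05 m and 0.15 rad, less where a joint would pass 70% of its speed; a pose out of reach is approached as far as the arm can. The fingers move at their own pace and stop on an object; FORCE is the grip in N (left out, the last holds). Time passes only in rows, so rows that do not move let the fingers close. It prints the time, the measured TCP pose, the force, the opening and the grip force at its end.
- r.read_state(): the state, without advancing time (a new reading comes with each control period).
- eyes.camera(name): name is "side" or "top"; returns a dict with "img" (384x512x3 uint8, red, green, blue), "fx", "fy", "cx", "cy" (pixels), "pose" (4x4, takes a point from camera to world coordinates). Camera axes: x right, y down, z forward; pixel columns grow to the right and rows downward; lengths in m; the calibration is good to about 2 mm. A picture is of the moment at which its call begins. There is no depth.
- workorder.close_job(): hands the job in; it is judged then, once.
The state is a dict: "time": time; "joint_positions": joint angles; "joint_vel": joint speeds; "joint_torque": joint torques, N m; "ee_pos": TCP position; "eef_rot": TCP orientation; "ft_force": force on the tool from outside, world axes, zero at the start; "torque": the same for the moment, N m; "width": finger opening in m; "grip_force": force on a finger pad.
Only numpy, scipy, OpenCV 4.12 (cv2) and the standard library are available. Lean on these libraries where they do the work, as an engineer would, in place of code of your own. Each camera call takes 0.05 s, during which the arm holds its last target. There are 200 camera calls.

### The job

Shut the blue cover on the upper tray of the steel puja organiser, using only fingertip pushes: fold the standing cover over until it lies flat, keep it pressed down, and push it by its black rib until its front edge is fully home beneath the red retaining lip, so that it stays shut when you let go. Be gentle, pinch or lift nothing, and leave the organiser where it stands and the other things on the stool undisturbed.

Things in the scene. Friction and masses are not known exactly. Their poses are not given: they have to be found in the camera images.
- organiser: Two-tier steel organiser, loose on the stool (2.3 to 3.2 kg), 180 (x) x 170 (y) mm, tray rim 98 mm high. Origin: centre of its underside. z up; +x is the way the cover folds over, then slides, from hinge side to lip side. Hinge line: along its y, 101.5 mm high, at x = -75 mm plus joint hinge_bar.
- cover (a joint): Fold angle of the blue cover, rad: 0 = flat, pointing to organiser +x (hard stop); 1.57 = upright; 2.0 = leaning back, the limit. Starts 1.3 to 1.9. A spring (0.2 N m/rad about 1.6 rad, plus some friction) lifts it: holding it flat takes about 4 N at 70 mm from the hinge line, and let go untucked it springs up. Tucked, it rises only to meet the lip (about 0.03 rad).
- hinge_bar (a joint): How far the hinge line has slid in its slots to organiser +x, m: 0 = back, 0.022 = fully home (hard stop). Starts 0 to 0.004. Sliding takes about 4 N either way; it stays where left (dragging back while pressing untucks it). Cover flat and bar at 0: front edge 7 mm short of the lip edge; at 0.022: 15 mm under. Slid forward too early, the cover lands on top of the lip.
- cover_rib (a point): Centre of the top face of the black rib on the cover's outer side (up when flat, facing organiser -x when upright). Rib 60 mm long along the hinge direction, 10 mm thick, standing 10 mm off the plate, its centre 87 mm from the hinge line. Axes: x from hinge line to front edge, z out of the outer face.
- cover_edge (a point): Middle of the blue cover's free front edge. The cover is a plate 120 mm from hinge line to this edge, 130 mm wide (organiser y), 3 mm thick, hinge line at mid thickness; lying flat, its top is 103 mm above the stool.
- lip_edge (a point): Middle of the red lip's free edge, at organiser x 52, y 0, z 112 mm. The lip is fixed to the organiser: a strip 150 mm wide (y), 3 mm thick, underside 107 and top 110 mm high from x = 90 back to 59 mm, then flared upward to this edge, where the mouth's underside is about 110 mm high.
- diya: Blue ceramic bowl-shaped oil lamp (bystander), 76 mm across, 30 mm high; origin at the centre of its underside.
- candy_jar: Glass candy jar with red screw lid (bystander), 82 mm across, 108 mm high; origin at the centre of its underside.
- spoon: Wooden spoon lying on the stool (bystander), 200 mm long, along its x.
- tealight: White plastic tealight with a yellow flame (bystander), 38 mm across, 36 mm high; origin at the centre of its underside.

How it is judged:
By the outcome, as a careful person would: the job done as asked, in the order asked, and still so for the second after the job is handed in, with the robot touching nothing.
It also fails if it takes over 45 s, if anything falls off the work surface, if the arm or the gripper's body presses on something with over 40 N, if the wrist force passes 120 N, or if a joint passes its speed limit or range.

## Working session

There is one attempt and no reset: what is moved stays moved. The work goes in short steps, Python scripts to look and compute and a shell command to move; the robot and the scene stay as the last step left them, time stands still between calls to the robot, and variables do not carry over. Pictures are saved under pics/ and viewed, at most 10 in all, crops included, and the job is handed in when it is done.

```bash
ls; mkdir -p pics; python3 - <<'E'
from bench import r, eyes, workorder
import cv2
s=r.read_state();print(s['time'],s['ee_pos'],s['eef_rot'],s['ft_force'],s['width'])
for n in('side','top'):
    c=eyes.camera(n);cv2.imwrite(f'pics/{n}0.png',c['img'][...,::-1]);print(n,c['fx'],c['fy'],c['cx'],c['cy'],c['pose'].round(4).tolist())
E
```

```text
bench.py
jog.py
pics
0.0 [ 0.24884781 -0.57293984  0.24375325] [ 9.79081041e-01  2.03469417e-01 -1.83602598e-04 -6.90982296e-04] [ 0.28872967 -0.22353809 -0.62934085] 0.08691400905785797
side 442.10915204420127 442.10915204420127 251.61582230178817 190.8669296754739 [[-0.9529, -0.2253, 0.2032, 0.413], [-0.3029, 0.7414, -0.5988, 0.5138], [-0.0158, -0.6321, -0.7747, 0.7155], [0.0, 0.0, 0.0, 1.0]]
top 379.15656936747166 379.15656936747166 253.61878402347608 191.83632013747723 [[0.0132, -0.9765, 0.2151, 0.4496], [-0.9999, -0.0127, 0.0036, -0.0121], [-0.0008, -0.2151, -0.9766, 0.8109], [0.0, 0.0, 0.0, 1.0]]
```

View pics/side0.png

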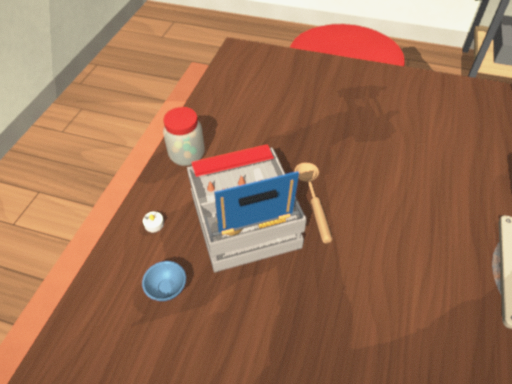

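View pics/top0.png

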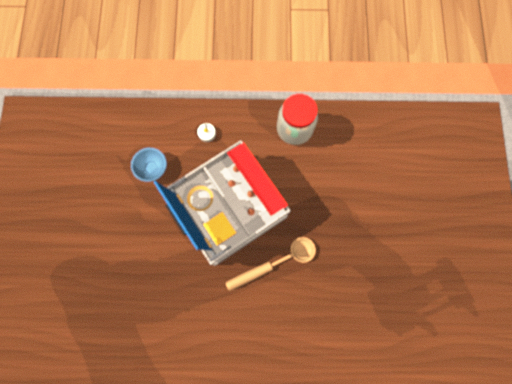

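Side view: the cover stands upright (about 258,203), with the rib at (258,198) facing the camera. The lip is at (232,160), the diya at (164,281). Top view: lip at (258,180), cover at (182,215), diya at (149,165), spoon at (270,262), tealight at (206,132). Next I measure.

```bash
cat > h.py <<'E'
import numpy as np,cv2
from bench import r, eyes, workorder
def ray(c,p):
    d=c['pose'][:3,:3]@np.array([(p[0]-c['cx'])/c['fx'],(p[1]-c['cy'])/c['fy'],1]);return c['pose'][:3,3],d/np.linalg.norm(d)
def plane(c,p,z):
    o,d=ray(c,p);return o+d*(z-o[2])/d[2]
def tri(c1,p1,c2,p2):
    o1,d1=ray(c1,p1);o2,d2=ray(c2,p2)
    t=np.linalg.lstsq(np.c_[d1,-d2],o2-o1,rcond=None)[0];a=o1+d1*t[0];b=o2+d2*t[1]
    return (a+b)/2,np.linalg.norm(a-b)
def mask(c,k):
    R,G,B=[c['img'][...,i].astype(int) for i in range(3)]
    m={'red':(R>150)&(G<60)&(B<70),'blue':(B>R+50)&(R<60)&(B>70),'black':(R<45)&(G<45)&(B<50)}[k]
    return m.astype(np.uint8)
def blobs(c,k,box,mina=40):
    m=mask(c,k);z=np.zeros_like(m);x0,y0,x1,y1=box;z[y0:y1,x0:x1]=m[y0:y1,x0:x1]
    return [q for q in cv2.findContours(z,cv2.RETR_EXTERNAL,cv2.CHAIN_APPROX_NONE)[0] if cv2.contourArea(q)>mina]
def quad(q):
    h=cv2.convexHull(q)
    return cv2.approxPolyN(h,4,ensure_convex=True)[0] if hasattr(cv2,'approxPolyN') else cv2.boxPoints(cv2.minAreaRect(h))
E
python3 - <<'E'
from h import *
np.set_printoptions(precision=4,suppress=True)
S=eyes.camera('side');T=eyes.camera('top')
for n,c,k,b in(('top',T,'red',(220,135,300,220)),('side',S,'red',(185,140,290,185)),('top',T,'blue',(150,175,215,260)),('side',S,'blue',(205,165,310,240)),('side',S,'black',(225,180,290,215))):
    for q in blobs(c,k,b,20):
        Q=quad(q);print(n,k,cv2.contourArea(q),Q.tolist(),cv2.minAreaRect(q))
        if k=='red':print(np.array([plane(c,p,.111) for p in Q]))
for n,c,k,b in(('s',S,None,(160,135,345,285)),('t',T,None,(120,130,310,300))):
    x0,y0,x1,y1=b;cv2.imwrite(f'pics/{n}crop.png',cv2.resize(c['img'][y0:y1,x0:x1,::-1],None,fx=3.1,fy=3.1,interpolation=cv2.INTER_CUBIC))
E
```

```text
top red 145.5 [[231, 152], [274, 208], [271, 215], [227, 152]] ((250.85618591308594, 182.2301483154297), (74.5885009765625, 5.579645156860352), 52.85331344604492)
[[ 0.6821  0.0353  0.111 ]
 [ 0.5733 -0.0481  0.111 ]
 [ 0.56   -0.0425  0.111 ]
 [ 0.682   0.0431  0.111 ]]
top blue 581.5 [[174, 193], [210, 248], [198, 248], [156, 182]] ((182.6919403076172, 215.37818908691406), (82.20845794677734, 9.726024627685547), 57.60015869140625)
side blue 2374.0 [[292, 212], [219, 230], [216, 193], [298, 172]] ((257.8779296875, 201.52456665039062), (37.34280014038086, 89.47612762451172), 75.5999755859375)
side black 82.5 [[277, 196], [241, 205], [239, 199], [275, 191]] ((257.9541015625, 197.80490112304688), (5.554203987121582, 36.87533187866211), 76.75948333740234)
```

View pics/scrop.png

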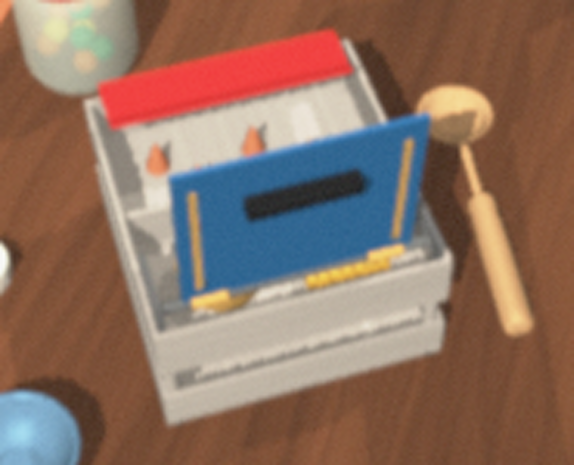

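View pics/tcrop.png

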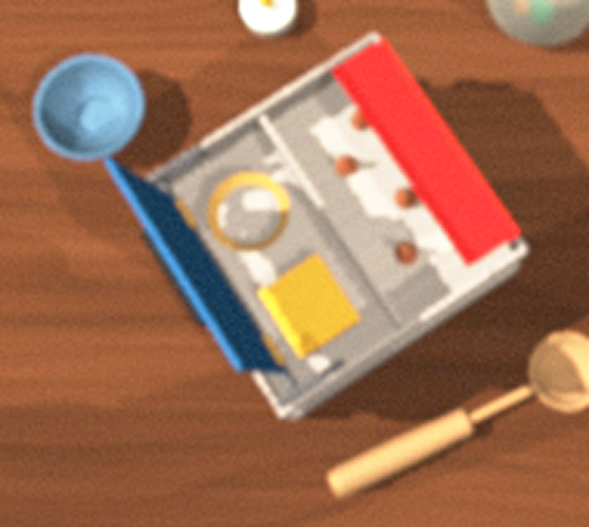

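Side crop: the cover's top corners are at full-frame (215,192) and (299,172). Top crop: the cover leans back a little, with top-edge corners at about (155,182) and (197,249). The red threshold was too tight, so I'll refine it and fit the organiser frame.

```bash
sed -i "s/'red':[^,]*,/'red':(R>G+110)\&(R>B+110),/" h.py
python3 - <<'E'
from h import *
np.set_printoptions(precision=4,suppress=True)
S=eyes.camera('side');T=eyes.camera('top')
for n,c,b in(('top',T,(220,135,300,220)),('side',S,(187,140,285,185))):
    q=max(blobs(c,'red',b),key=cv2.contourArea);Q=quad(q);Q=Q.reshape(-1,2);print(n,cv2.contourArea(q),Q.tolist(),'\n',np.array([plane(c,p,.111) for p in Q]))
tl=tri(S,(215,192.4),T,(154.8,181.6));tr=tri(S,(298.7,172),T,(197.4,249.4));print('cover',tl,tr,np.linalg.norm(tl[0]-tr[0]))
print('organiser rim corners top cam', [plane(T,(x/3.1+120,y/3.1+130),.098)[:2] for x,y in((378,36),(525,245),(288,415))])
print('side rim corners',[plane(S,(x/3.1+160,y/3.1+135),.098)[:2] for x,y in((88,103),(345,42),(450,262),(160,335))])
print('diya',plane(T,(149,165),.03),'jar',plane(T,(300,110),.108),'tea',plane(T,(206,132),.03),'spoon',plane(T,(302,250),.01),plane(T,(228,286),.01))
E
```

```text
top 1520.5 [[289, 205], [270, 215], [224, 154], [244, 141]] 
 [[ 0.5793 -0.0762  0.111 ]
 [ 0.5599 -0.0406  0.111 ]
 [ 0.6779  0.0487  0.111 ]
 [ 0.7049  0.0106  0.111 ]]
side 1127.5 [[273, 158], [196, 176], [191, 161], [267, 144]] 
 [[ 0.5573 -0.0411  0.111 ]
 [ 0.679   0.0426  0.111 ]
 [ 0.7022  0.0107  0.111 ]
 [ 0.5786 -0.0735  0.111 ]]
cover (array([0.5936, 0.1488, 0.2201]), np.float64(0.0016689789989343593)) (array([0.4871, 0.0757, 0.2201]), np.float64(0.0009525177733198674)) 0.12923398089373797
organiser rim corners top cam [array([0.7083, 0.0151]), array([ 0.574, -0.078]), array([0.4693, 0.064 ])]
side rim corners [array([0.7059, 0.0186]), array([ 0.5706, -0.0764]), array([0.4683, 0.07  ]), array([0.6045, 0.1614])]
diya [0.6776 0.2157 0.03  ] jar [ 0.7726 -0.0997  0.108 ] tea [0.7541 0.0966 0.03  ] spoon [ 0.5027 -0.112   0.01  ] [0.4276 0.0408 0.01  ]
```

Organiser: centre ≈ (0.588, 0.043), x̂ ≈ (0.575, −0.818). Both views agree on this to about 3 mm. The lip edge and rim check out, and the cover edge is at z 0.220 with fold angle about 1.65. I'll raise the tool, close it, and travel to behind the cover with tool x = −organiser x.

```bash
python3 jog.py '[[0,0,-0.05,0,0],[0,0,-0.09,-0.1,0],[0.528,-0.567,-0.09,-1.77,0],[0.528,-0.567,-0.09,-1.77,0],[0.528,-0.567,-0.09,-1.77,0],[0.528,-0.567,-0.09,-1.77,0],[0.528,-0.567,-0.09,-1.77,0],[0.528,-0.567,-0.09,-1.77,0],[0.528,-0.567,-0.09,-1.77,0],[0.528,-0.567,-0.09,-1.77,0],[0.528,-0.567,-0.09,-1.77,0],[0.528,-0.567,-0.09,-1.77,0]]' 5; python3 -c "
from h import *
s=r.read_state();print(s['ee_pos'],s['eef_rot'],s['joint_positions'])"
```

```text
time: 1.5
ee_pos: [0.416, -0.0998, 0.3348]
eef_rot: [0.534, 0.846, -0.0, 0.001]
ft_force: [1.5, 0.3, -0.4]
width: 0.003
grip_force: 0.0
[ 0.4159577  -0.09984982  0.33481049] [ 5.33658576e-01  8.45699828e-01 -1.66226889e-04  5.46350642e-04] [ 0.74211137 -0.13032129 -0.54609292  1.76401776 -0.0670716   1.4883917
  0.6502133 ]
```

```bash
cat >> h.py <<'E'
from scipy.spatial.transform import Rotation as Ro
C=np.array([.588,.043]);YAW=-np.deg2rad(54.9);X=np.array([np.cos(YAW),np.sin(YAW)]);Y=np.array([-X[1],X[0]])
def org(p): d=np.asarray(p)[:2]-C;return np.array([d@X,d@Y])
def where():
    s=r.read_state();R=Ro.from_quat(s['eef_rot']).as_matrix();p=s['ee_pos'];f=s['ft_force']
    print('t',s['time'],'org xy',org(p),'tip z',p[2]-.022,'f org',f[:2]@X,f[:2]@Y,f[2]);return p,R
def to(x,y,tipz):
    p,R=where();w=C+x*X+y*Y;d=R.T@(np.r_[w,tipz+.022]-p)
    print('rows d',d.round(4),'turn',Ro.from_matrix(R.T@np.c_[np.r_[-X,0],np.r_[Y,0],[0,0,-1]]).as_rotvec().round(3))
E
python3 -c "
from h import *
to(-.14,0,.31)"
```

```text
t 1.5 org xy [ 0.01794731 -0.22289575] tip z 0.31281048708707565 f org 0.6348861413662956 1.4305870063273627 -0.3801598037607277
rows d [0.1929 0.1934 0.0027] turn [ 0.     0.001 -0.168]
```

```bash
python3 jog.py '[[0.193,0.193,0,-0.168,0],[0.193,0.193,0,-0.168,0],[0.193,0.193,0,-0.168,0],[0.193,0.193,0,-0.168,0],[0.193,0.193,0,-0.168,0],[0.193,0.193,0,-0.168,0],[0.193,0.193,0,-0.168,0],[0.193,0.193,0.05,-0.168,0],[0.193,0.193,0.1,-0.168,0],[0.193,0.193,0.138,-0.168,0],[0.193,0.193,0.138,-0.168,0],[0.193,0.193,0.138,-0.168,0]]'; python3 - <<'E'
from h import *
to(-.14,0,.174)
S=eyes.camera('side');T=eyes.camera('top')
o=np.hstack([S['img'][120:320,120:380],T['img'][100:300,100:360]])[...,::-1];cv2.imwrite('pics/b.png',cv2.resize(o,(795,306)))
E
```

```text
time: 2.7
ee_pos: [0.5087, 0.1542, 0.1977]
eef_rot: [0.464, 0.886, -0.0, 0.0]
ft_force: [0.8, 1.2, 0.8]
width: 0.0001
grip_force: 0.0
t 2.7 org xy [-0.13660209 -0.00091122] tip z 0.1756651588834441 f org -0.5298629804454085 1.3379348797801929 0.8195551981857901
rows d [0.0034 0.0009 0.0017] turn [-0.     0.    -0.006]
```

View pics/b.png

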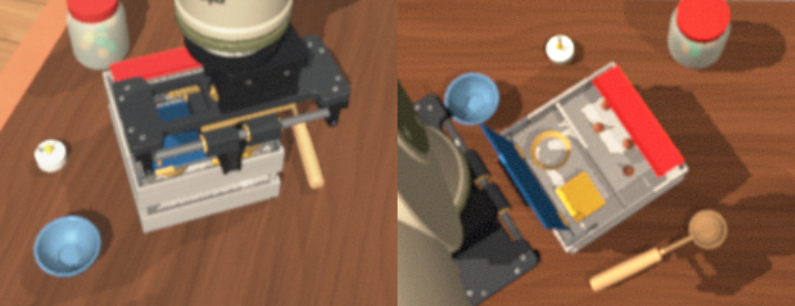

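The side view shows the closed fingers just behind the cover (230,165), clear of everything. In the top view the cover and bystanders haven't moved. Next I work out the folding arc.

```bash
python3 - <<'E'
from h import *
p,R=where();x0=org(p)[0];z0=p[2]-.022
for th in np.deg2rad([90,75,60,50,40,30,20,14,8,4,0]):
    u=np.array([np.cos(th),np.sin(th)]);n=np.array([-u[1],u[0]])
    tip=.072*u+.0015*n; xf=tip[0]
    for rr in(.082,.092):
        q=rr*u+.0115*n
        if q[1]>tip[1]: xf=min(xf,q[0])
    X_=-.073+xf-.0095;Z=.1015+tip[1]
    print(round(np.rad2deg(th)),'tcp x %.4f tipz %.4f  rows dx %.4f dz %.4f'%(X_,Z,-(X_-x0),-(Z-z0)))
E
```

```text
t 2.8 org xy [-0.13667528  0.00031026] tip z 0.1771137902605903 f org 0.15435645337236054 0.014222314454986812 -0.25585994225600295
90 tcp x -0.0940 tipz 0.1735  rows dx -0.0427 dz 0.0036
75 tcp x -0.0724 tipz 0.1714  rows dx -0.0643 dz 0.0057
60 tcp x -0.0515 tipz 0.1646  rows dx -0.0852 dz 0.0125
50 tcp x -0.0386 tipz 0.1576  rows dx -0.0981 dz 0.0195
40 tcp x -0.0283 tipz 0.1489  rows dx -0.1084 dz 0.0282
30 tcp x -0.0209 tipz 0.1388  rows dx -0.1158 dz 0.0383
20 tcp x -0.0154 tipz 0.1275  rows dx -0.1213 dz 0.0496
14 tcp x -0.0130 tipz 0.1204  rows dx -0.1237 dz 0.0567
8 tcp x -0.0114 tipz 0.1130  rows dx -0.1253 dz 0.0641
4 tcp x -0.0108 tipz 0.1080  rows dx -0.1259 dz 0.0691
0 tcp x -0.0105 tipz 0.1030  rows dx -0.1262 dz 0.0741
```

```bash
python3 jog.py '[[-0.015,0,0.003,0,0],[-0.028,0,0.003,0,0],[-0.036,0,0.003,0,0],[-0.044,0,0.004,0,0],[-0.052,0,0.004,0,0],[-0.06,0,0.005,0,0],[-0.067,0,0.007,0,0],[-0.074,0,0.009,0,0],[-0.081,0,0.011,0,0],[-0.087,0,0.014,0,0],[-0.093,0,0.017,0,0],[-0.098,0,0.02,0,0]]'; python3 -c "
from h import *
where()"
```

```text
time: 4.0
ee_pos: [0.5644, 0.0742, 0.1761]
eef_rot: [0.463, 0.886, 0.0, -0.0]
ft_force: [-1.1, 1.8, 0.0]
width: 0.0006
grip_force: 1.2
t 4.0 org xy [-0.03913389 -0.00135726] tip z 0.15410005985061412 f org -2.1163168448342278 0.1690949348981109 0.01729640871178456
```

```bash
python3 jog.py '[[-0.006,0,0.003,0,0],[-0.01,0,0.006,0,0],[-0.014,0,0.01,0,0],[-0.018,0,0.015,0,0],[-0.021,0,0.02,0,0],[-0.023,0,0.025,0,0],[-0.025,0,0.03,0,0],[-0.026,0,0.035,0,0],[-0.027,0,0.039,0,0],[-0.0275,0,0.042,0,0]]'; python3 - <<'E'
from h import *
where()
S=eyes.camera('side');T=eyes.camera('top')
o=np.hstack([S['img'][120:320,120:380],T['img'][100:300,100:360]])[...,::-1];cv2.imwrite('pics/c.png',cv2.resize(o,(795,306),interpolation=cv2.INTER_CUBIC))
E
```

```text
time: 5.0
ee_pos: [0.5803, 0.0515, 0.1343]
eef_rot: [0.464, 0.886, -0.0, 0.0]
ft_force: [-1.0, 1.4, 4.4]
width: 0.0005
grip_force: 1.9
t 5.0 org xy [-0.01137054 -0.00142556] tip z 0.11233356390561955 f org -1.7760696122655166 -0.030326242532194514 4.388784515270786
```

View pics/c.png

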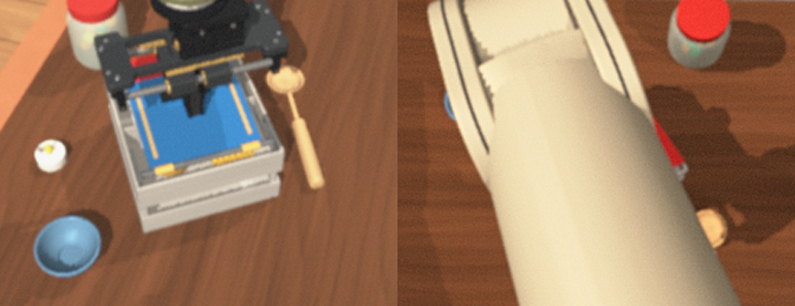

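The cover is nearly flat, with the finger behind the rib; the gripper hides the rib and the lip. In the side view the hinge tabs are at (165,171) and (250,144). I'll ease it down to the hard stop.

```bash
python3 jog.py '[[0,0,0.002,0,0],[0,0,0.004,0,0],[0,0,0.006,0,0],[0,0,0.007,0,0],[0,0,0.007,0,0]]'; python3 -c "
from h import *
where()"
```

```text
time: 5.6
ee_pos: [0.5803, 0.0513, 0.1275]
eef_rot: [0.464, 0.886, -0.0, 0.0]
ft_force: [2.0, -1.6, 2.1]
width: 0.0004
grip_force: 1.5
t 5.6 org xy [-0.01123772 -0.0015306 ] tip z 0.10551986308656253 f org 2.443592871707419 0.7243218281521884 2.0901637112908844
```

```bash
python3 jog.py '[[0,0,0.001,0,0],[0,0,0.002,0,0],[0,0,0.002,0,0]]'; python3 -c "
from h import *
where()"; python3 jog.py '[[0,0,0.001,0,0],[0,0,0.001,0,0]]'; python3 -c "
from h import *
where()"
```

```text
time: 5.9
ee_pos: [0.5801, 0.0516, 0.1255]
eef_rot: [0.464, 0.886, -0.0, 0.0]
ft_force: [1.7, -2.2, 3.9]
width: 0.0003
grip_force: 1.9
t 5.9 org xy [-0.01153179 -0.00149439] tip z 0.10351083157015889 f org 2.7758328486726014 0.07480878099092969 3.8771525666531845
time: 6.1
ee_pos: [0.5802, 0.0517, 0.1251]
eef_rot: [0.464, 0.886, -0.0, 0.0]
ft_force: [1.2, -4.1, 9.6]
width: 0.0007
grip_force: 4.6
t 6.1 org xy [-0.01160131 -0.001414  ] tip z 0.10311419143382478 f org 4.029971867250128 -1.3688632053252934 9.62199984391861
```

The cover is flat: tip z 0.103, force stepping up on the stop. I'll get the bar position from the blue rear edge, then slide until the rib is touched.

```bash
cat >> h.py <<'E'
def rear():
    S=eyes.camera('side');m=mask(S,'blue');v,u=np.nonzero(m)
    P=np.array([org(plane(S,(a,b),.103)) for a,b in zip(u,v)]);k=(abs(P[:,0])<.13)&(abs(P[:,1])<.09);P=P[k]
    o=[]
    for y in(-.02,-.01,0,.01,.02):
        q=P[abs(P[:,1]-y)<.003,0]
        if len(q):o.append(q.min())
    print('blue rear org x',np.round(o,4),'n',len(P),'y',P[:,1].min(),P[:,1].max())
E
python3 -c "
from h import *
rear()"
python3 jog.py '[[-0.002,0,-0.0002,0,0],[-0.004,0,-0.0003,0,0],[-0.006,0,-0.0003,0,0],[-0.007,0,-0.0003,0,0],[-0.007,0,-0.0003,0,0]]'; python3 -c "
from h import *
where();rear()"
```

```text
blue rear org x [-0.0651 -0.0668 -0.0672 -0.067  -0.0668] n 1101 y -0.06209423378061107 0.06283858670376723
time: 6.65
ee_pos: [0.583, 0.0477, 0.1251]
eef_rot: [0.463, 0.886, 0.0, -0.001]
ft_force: [-3.9, 1.4, 9.7]
width: 0.0005
grip_force: 5.0
t 6.65 org xy [-0.00672221 -0.00135937] tip z 0.10306307454681271 f org -3.329545700781 -2.379390728927331 9.670956215028728
blue rear org x [-0.062  -0.0628 -0.0627 -0.0595 -0.0618] n 1083 y -0.06182277179931745 0.0634510346935429
```

```bash
python3 jog.py '[[0,0,-0.0005,0,0],[-0.002,0,-0.0006,0,0],[-0.004,0,-0.0006,0,0],[-0.006,0,-0.0006,0,0],[-0.008,0,-0.0006,0,0],[-0.008,0,-0.0006,0,0]]'; python3 -c "
from h import *
where();rear()"
```

```text
time: 7.3
ee_pos: [0.5875, 0.0412, 0.1252]
eef_rot: [0.463, 0.886, 0.0, -0.001]
ft_force: [-2.7, 2.3, 6.5]
width: 0.0006
grip_force: 3.0
t 7.3 org xy [ 0.00117886 -0.00141303] tip z 0.10322567352398718 f org -3.401934952308257 -0.9154574799566508 6.510916291832944
blue rear org x [-0.0539 -0.0553 -0.0536 -0.055  -0.0547] n 1043 y -0.06168546249186614 0.06292630906703318
```

```bash
python3 jog.py '[[-0.002,0,0,0,0],[-0.004,0,0,0,0],[-0.005,0,0,0,0],[-0.005,0,0,0,0]]'; python3 -c "
from h import *
where();rear()";  python3 jog.py '[[-0.0015,0,0,0,0],[-0.003,0,0,0,0],[-0.003,0,0,0,0]]'; python3 -c "
from h import *
where();rear()"
```

```text
time: 7.75
ee_pos: [0.5903, 0.0372, 0.1253]
eef_rot: [0.463, 0.887, 0.0, -0.001]
ft_force: [-2.2, 0.9, 4.7]
width: -0.0
grip_force: 3.1
t 7.75 org xy [ 0.00603547 -0.00141292] tip z 0.10325523975281442 f org -2.0036672574156213 -1.2304035346415128 4.67822727475474
blue rear org x [-0.0487 -0.0507 -0.0505 -0.0504 -0.0492] n 1074 y -0.061547084595868426 0.06292630906703318
time: 8.1
ee_pos: [0.592, 0.0348, 0.1252]
eef_rot: [0.463, 0.887, 0.0, -0.001]
ft_force: [-2.9, 2.8, 6.4]
width: 0.0005
grip_force: 3.1
t 8.1 org xy [ 0.00901321 -0.0014411 ] tip z 0.10322338134791814 f org -3.9751989098661937 -0.7379326192217461 6.448009652757891
blue rear org x [-0.0476 -0.0475 -0.0474 -0.0473 -0.0466] n 1048 y -0.06222609803832408 0.06239973596769072
```

```bash
python3 jog.py '[[-0.0015,0,0,0,0],[-0.003,0,0,0,0],[-0.003,0,0,0,0]]'; python3 -c "
from h import *
where();rear()";  python3 jog.py '[[-0.0015,0,0,0,0],[-0.003,0,0,0,0],[-0.003,0,0,0,0]]'; python3 -c "
from h import *
where();rear()"
```

```text
time: 8.45
ee_pos: [0.5937, 0.0325, 0.1252]
eef_rot: [0.463, 0.887, 0.0, -0.002]
ft_force: [-2.8, 2.4, 6.5]
width: 0.0003
grip_force: 3.0
t 8.45 org xy [ 0.01185283 -0.00135461] tip z 0.10324458218021992 f org -3.5247237672758125 -0.8842071061816041 6.459513458999397
blue rear org x [-0.0446 -0.044  -0.0449 -0.0457 -0.0446] n 1106 y -0.06222609803832408 0.0625697634396586
time: 8.8
ee_pos: [0.5956, 0.0302, 0.1253]
eef_rot: [0.463, 0.887, 0.001, -0.001]
ft_force: [-2.1, 2.4, 5.4]
width: 0.0005
grip_force: 2.8
t 8.8 org xy [ 0.01486198 -0.00119385] tip z 0.10325326464929366 f org -3.161129733799177 -0.38523623925709516 5.429111368673723
blue rear org x [-0.0435 -0.0455 -0.0449 -0.0452 -0.0446] n 1072 y -0.06222609803832408 0.0625697634396586
```

The cover stopped after about 22 mm of travel and the tip now slips over it. Next I go on to the rib and give it a gentle push.

```bash
python3 jog.py '[[-0.001,0,0,0,0],[-0.002,0,0,0,0],[-0.003,0,0,0,0],[-0.003,0,0,0,0]]'; python3 -c "
from h import *
where();rear()";  python3 jog.py '[[-0.0005,0,0,0,0],[-0.001,0,0,0,0],[-0.001,0,0,0,0]]'; python3 -c "
from h import *
where()"
```

```text
time: 9.25
ee_pos: [0.5972, 0.0278, 0.1252]
eef_rot: [0.463, 0.887, 0.001, -0.001]
ft_force: [-1.8, 3.2, 5.0]
width: 0.0005
grip_force: 2.7
t 9.25 org xy [ 0.01777347 -0.00120035] tip z 0.10322843734183684 f org -3.6146026345985254 0.37033915283035346 5.0099071813198055
blue rear org x [-0.0388 -0.044  -0.0458 -0.0442 -0.0451] n 1085 y -0.06208848849017204 0.06244156013219553
time: 9.6
ee_pos: [0.5976, 0.0273, 0.1252]
eef_rot: [0.462, 0.887, 0.001, -0.002]
ft_force: [-3.1, 3.5, 5.8]
width: 0.0009
grip_force: 3.6
t 9.6 org xy [ 0.01835617 -0.00115524] tip z 0.1031955948772379 f org -4.634622292082955 -0.5867355545440733 5.802963927750671
```

```bash
python3 jog.py '[[-0.0005,0,0,0,0],[-0.0007,0,0,0,0],[-0.0007,0,0,0,0]]'; python3 -c "
from h import *
where()"
```

```text
time: 9.9
ee_pos: [0.5977, 0.0273, 0.1252]
eef_rot: [0.462, 0.887, 0.001, -0.002]
ft_force: [-5.4, 4.6, 6.3]
width: 0.0002
grip_force: 4.1
t 9.9 org xy [ 0.01843149 -0.00113777] tip z 0.10316648733369269 f org -6.890997171435751 -1.7216975784884223 6.297309582254039
```

It is hard against the stop: 7 N on the rib and no motion. I'll unload the push, lift straight up and retreat.

```bash
python3 jog.py '[[0.0007,0,0,0,0],[0.0007,0,-0.001,0,0],[0.0007,0,-0.003,0,0],[0.0007,0,-0.007,0,0],[0.0007,0,-0.015,0,0],[0.0007,0,-0.04,0,0],[0.0007,0,-0.08,0,0],[0.0007,0,-0.12,0,0],[0.05,0,-0.14,0,0],[0.1,0,-0.15,0,0],[0.15,0,-0.15,0,0],[0.15,0,-0.15,0,0]]'; python3 jog.py '[[0,-0.05,0,0,0],[0,-0.1,0,0,0],[0,-0.15,0,0,0],[0,-0.2,0,0,0],[0,-0.25,0,0,0],[0,-0.25,0,0,0]]'; python3 - <<'E'
from h import *
where();rear()
S=eyes.camera('side');T=eyes.camera('top')
o=np.hstack([S['img'][120:320,120:380],T['img'][100:300,100:360]])[...,::-1];cv2.imwrite('pics/d.png',cv2.resize(o,(795,306),interpolation=cv2.INTER_CUBIC))
q=max(blobs(S,'red',(187,140,285,185)),key=cv2.contourArea);print(quad(q).tolist())
E
```

```text
time: 11.1
ee_pos: [0.5097, 0.1539, 0.2762]
eef_rot: [0.459, 0.888, 0.0, -0.0]
ft_force: [0.7, -0.5, 0.5]
width: 0.0002
grip_force: 0.0
time: 11.7
ee_pos: [0.3046, 0.0019, 0.2751]
eef_rot: [0.466, 0.885, -0.001, 0.001]
ft_force: [0.7, 0.0, -0.8]
width: 0.0005
grip_force: 0.0
t 11.7 org xy [-0.12931474 -0.25556001] tip z 0.25307637668392524 f org 0.3792968039101329 0.6241196614728469 -0.8063585399621146
blue rear org x [0.0309 0.0315 0.0303 0.0302 0.0302] n 117 y -0.03578982364863794 0.04536310074307132
[[273, 158], [196, 176], [191, 161], [267, 144]]
```

View pics/d.png

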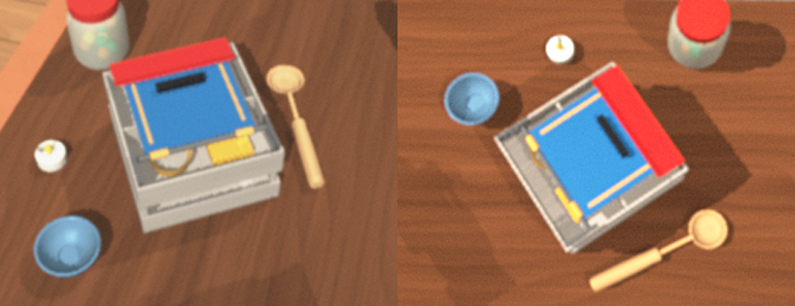

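The cover lies flat and is tucked under the lip. The lip corners are on the same pixels as before, so the organiser has not moved, and the bystanders look undisturbed. One check of the rib position remains before I hand in.

```bash
python3 - <<'E'
from h import *
S=eyes.camera('side');T=eyes.camera('top')
a=[max(blobs(c,'black',b,15),key=cv2.contourArea) for c,b in((S,(155,155,200,185)),(T,(220,170,250,210)))]
p=[cv2.minAreaRect(q)[0] for q in a];print(p,org(plane(S,p[0],.115)),org(plane(T,p[1],.115)),tri(S,p[0],T,p[1]))
E
```

```text
Traceback (most recent call last):
ValueError: max() iterable argument is empty
```

```bash
python3 - <<'E'
from h import *
S=eyes.camera('side');T=eyes.camera('top')
a=[max(blobs(c,'black',b,10),key=cv2.contourArea) for c,b in((S,(218,162,262,185)),(T,(228,170,256,208)))]
p=[cv2.minAreaRect(q)[0] for q in a];print(p,org(plane(S,p[0],.115)),org(plane(T,p[1],.115)),tri(S,p[0],T,p[1]))
E
```

```text
Traceback (most recent call last):
ValueError: max() iterable argument is empty
```

```bash
python3 - <<'E'
from h import *
S=eyes.camera('side');T=eyes.camera('top');p=[]
for c,(x0,y0,x1,y1) in((S,(222,164,258,184)),(T,(230,172,254,206))):
    m=(c['img'][y0:y1,x0:x1].max(2)<80);v,u=np.nonzero(m);p.append((u.mean()+x0,v.mean()+y0));print(m.sum(),c['img'][y0:y1,x0:x1].max(2).min())
print(p,org(plane(S,p[0],.115)),org(plane(T,p[1],.115)),tri(S,p[0],T,p[1]))
E
```

```text
164 38
103 44
[(np.float64(237.85365853658536), np.float64(173.6280487804878)), (np.float64(240.63106796116506), np.float64(188.84466019417476))] [0.03084437 0.00110337] [0.03458479 0.00054153] (array([0.60857581, 0.01509611, 0.11105774]), np.float64(0.0012803156924388927))
```

```bash
python3 -c "
from bench import r, eyes, workorder
print(workorder.close_job())"
```

```text
the job is handed in; nothing more can be done
None
```

The blue cover is shut: it lies flat with its front edge under the red lip and stayed down when I let go, the bar was pushed to its hard stop by the rib (7 N, no further motion; the rib measures within about 3 mm of its home position), and the organiser and the other things on the stool look unmoved in the final pictures.

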